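# Set up the shelf stock scale

### The job

Set up the stock scale: turn its dial anticlockwise to the stop and then three marks back clockwise, set its six little slide switches, counted from the left as the robot sees them, to on, on, off, off, on, off (on is pushed fully to the back, away from the robot, off fully to the front), and stack all the steel cups upright in one nested stack, each fully home in the one below, in the middle of its round pan. When all of that is done, press the round tare button at its right end fully down and let it come up again. Leave the canister, plate, funnel and chopsticks where they are.

Things in the scene. Friction and masses are not known exactly. Their poses are not given: they have to be found in the camera images.
- scale: The stock scale, fixed to the shelf: a flat white housing 110 mm deep (its x), 440 mm wide (its y), top face 35 mm above the shelf. Origin under its centre on the shelf; its +x points to the back, away from the robot, its +y to the left as the robot sees it. It is turned by up to 0.15 rad. From left to right: pan, switch bank, dial, tare button.
- pan (a point): Centre of the top of the fixed flat steel pan of the scale, 96 mm in diameter, 40 mm above the shelf, 165 mm left (+y) of the scale's origin.
- tare_top (a point): Centre of the top of the tare button, a grey push button 26 mm in diameter on a black collar 44 mm in diameter and 12 mm high; the top stands 57 mm above the shelf when up, 195 mm right (-y) of the scale's origin. It is pressed straight down, 6 mm to the stop; this takes about 5 N.
- dial_grip (a point): Point on the upright axis of the dial, 125 mm right (-y) of the scale's origin, 72 mm above the shelf, at the height to grip its grey bar: 34 mm long, 14 mm thick, top 79 mm above the shelf, on a round base. A white line on the bar's top marks its pointer end. Dots round the base mark every 0.35 rad (20 degrees); the first one, of steel, is at the stop.
- dial (a joint): Dial: 0 = anticlockwise (seen from above) stop, where the pointer points to the front (scale's -x) and the bar lies along the scale's x; grows clockwise to 3.6 rad. Three marks from the stop is 1.05 rad. Turns with slight friction and stays where it is left; starts between 1.5 and 2.8 rad.
- tare (a joint): Tare button: 0 up, 0.006 m fully down (counts as pressed beyond 0.0045). A spring pushes it up again.
- bank (a point): Middle of the grey face of the switch bank, 39 mm above the shelf, 5 mm left of the scale's origin. Six upright white nubs stand on it side by side, 20 mm apart: 1 to 6 at +50, +30, +10, -10, -30, -50 mm along the scale's y from here. Each is 8 mm long along its travel (scale's x), 7 mm across and 16 mm high; its centre is at (switch value - 7 mm) along the scale's x.
- sw1 (a joint): Slide switch 1, leftmost: 0 = off, fully to the front (scale's -x); 0.014 m = on, fully to the back (scale's +x). It slides with about 1.5 N friction, has no spring, and stays where it is left; at the start it may stand anywhere between.
- sw2 (a joint): Slide switch 2, second from the left: 0 = off, fully to the front (scale's -x); 0.014 m = on, fully to the back (scale's +x). It slides with about 1.5 N friction, has no spring, and stays where it is left; at the start it may stand anywhere between.
- sw3 (a joint): Slide switch 3, third from the left: 0 = off, fully to the front (scale's -x); 0.014 m = on, fully to the back (scale's +x). It slides with about 1.5 N friction, has no spring, and stays where it is left; at the start it may stand anywhere between.
- sw4 (a joint): Slide switch 4, fourth from the left: 0 = off, fully to the front (scale's -x); 0.014 m = on, fully to the back (scale's +x). It slides with about 1.5 N friction, has no spring, and stays where it is left; at the start it may stand anywhere between.
- sw5 (a joint): Slide switch 5, fifth from the left: 0 = off, fully to the front (scale's -x); 0.014 m = on, fully to the back (scale's +x). It slides with about 1.5 N friction, has no spring, and stays where it is left; at the start it may stand anywhere between.
- sw6 (a joint): Slide switch 6, rightmost: 0 = off, fully to the front (scale's -x); 0.014 m = on, fully to the back (scale's +x). It slides with about 1.5 N friction, has no spring, and stays where it is left; at the start it may stand anywhere between.
- cup1: Low steel stacking cup (all alike; some may be absent), open on top, 49 mm high, 90 g, origin at the centre of its underside, z up. Foot 50 mm in diameter, widening to 56 mm at 24 mm height, then a straight collar 66 mm outside, 61 mm inside (25 to 49 mm), the place to grip. Inside floor at 24 mm: each nested one stands 24 mm higher, only its collar showing. Starts upright.
- cup2: Low steel stacking cup (all alike; some may be absent), open on top, 49 mm high, 90 g, origin at the centre of its underside, z up. Foot 50 mm in diameter, widening to 56 mm at 24 mm height, then a straight collar 66 mm outside, 61 mm inside (25 to 49 mm), the place to grip. Inside floor at 24 mm: each nested one stands 24 mm higher, only its collar showing. Starts upright.
- cup3: Low steel stacking cup (all alike; some may be absent), open on top, 49 mm high, 90 g, origin at the centre of its underside, z up. Foot 50 mm in diameter, widening to 56 mm at 24 mm height, then a straight collar 66 mm outside, 61 mm inside (25 to 49 mm), the place to grip. Inside floor at 24 mm: each nested one stands 24 mm higher, only its collar showing. Starts upright.
- cup4: Low steel stacking cup (all alike; some may be absent), open on top, 49 mm high, 90 g, origin at the centre of its underside, z up. Foot 50 mm in diameter, widening to 56 mm at 24 mm height, then a straight collar 66 mm outside, 61 mm inside (25 to 49 mm), the place to grip. Inside floor at 24 mm: each nested one stands 24 mm higher, only its collar showing. Starts upright.
- cup5: Low steel stacking cup (all alike; some may be absent), open on top, 49 mm high, 90 g, origin at the centre of its underside, z up. Foot 50 mm in diameter, widening to 56 mm at 24 mm height, then a straight collar 66 mm outside, 61 mm inside (25 to 49 mm), the place to grip. Inside floor at 24 mm: each nested one stands 24 mm higher, only its collar showing. Starts upright.
- canister: Glass canister with a lid, 100 mm in diameter, 148 mm high. Leave alone. Origin at the centre of its underside.
- plate: Yellow plate, 170 mm in diameter. Leave alone. Origin at the centre of its underside.
- funnel: Red funnel standing mouth down, 104 mm in diameter, 90 mm high. Leave alone. Origin at the centre of its underside.
- chopsticks: Pair of chopsticks (220 mm along its x) on a rest, one piece. Leave alone. Origin under the rest.
There are look-alikes about, which are no part of the job. What is shaped like the cup4 but blue or orange is not meant.

How it is judged:
By the outcome, as a careful person would: the job done as asked, in the order asked, and still so for the second after the job is handed in, with the robot touching nothing.
Of cup1, cup2, cup3, cup4, cup5 only 3 to 5 are there at a start; the rules pass over those that are not, and their reading is None.
At some moment in a run one of cup1, cup2, cup3, cup4, cup5 may be knocked a few centimetres aside while the robot is not near it.
Once in a run the grip may slacken for a moment while it holds something.
It also fails if it takes over 210 s, if anything falls off the work surface, if the arm or the gripper's body presses on something with over 40 N, if the wrist force passes 120 N, or if a joint passes its speed limit or range.

### The arm

A 6-joint arm with a two-finger parallel gripper is mounted at the origin on the work surface. World frame = base frame: x ahead of the robot, y to its left, z up, the work surface at z = 0. Lengths are in m, angles in rad, forces in N, time in s.
With the tool pointing down it reaches from about 0.35 to 0.85 m from the base axis. Payload 8.1 kg.
Tool frame: the origin (TCP) lies at the very end of the fingers, on their centre line; the grasp point (between the pads) lies 19 mm behind it; x points along the fingers, y is the direction in which the jaws open and shut, and the axes are right-handed (so a half turn about x gives the same grasp; the last joint's range is limited). The gripper opens to 85 mm and grips with 20 to 120 N. Pads are 22 mm wide; open, the fingers measure 114 mm over their backs; the gripper's body (76 mm by 85 mm) begins 54 mm behind the grasp point. The pads swing forward as they close: fully open they stand 13 mm farther back than shut.
Start: joints at [1.257, 0.13, 1.488, -0, 1.523, -0.085], TCP at [0.136, 0.584, 0.231] pointing down, gripper open.
Joint ranges: [-2.96, 2.96], [-0.89, 2.26], [0.02, 2.5], [-1.34, 4.48], [0, 2.73], [-2.66, 2.66]. Speed limits (rad/s): [2.39, 2.39, 2.79, 3.14, 3.14, 3.14].

### API

Orientations are given as a 3x3 rotation matrix whose columns are the frame's x, y, z axes.
In Python, from bench import move_ptp, servo_line, goto_joints, grip, pause, solve_ik, snapshot, camera_params, IKError, hand_in, read_t, read_qpos, read_dq, read_joint_torque, read_ee_pos, read_tool_rot, read_force, read_ft_torque, read_gripper_width gives the robot as it stands. The module is installed in compiled form; this text tells all that it offers. Calls block until the motion is done:
- move_ptp(position, orientation): joint-space move of the TCP to a pose.
- servo_line(position, rotation=None, speed=0.15): straight line of the TCP; rotation=None keeps the orientation; speed is the mean speed in m/s.
- goto_joints(angles): joint-space move.
- grip(opening, force=None): finger opening in m; force is the grip in N (None keeps the last); returns when the fingers have stopped.
- pause(seconds).
- solve_ik(position, orientation): joint angles nearest the present ones, or None.
- snapshot(name): name is "side" or "top"; returns the picture (400x640x3 uint8, red, green, blue); there is no depth.
- camera_params(name): a dict with "camera_matrix" (3x3 intrinsics, pixels), "R" (3x3) and "t" (3): a world point X has camera coordinates R X + t. Camera axes: x right, y down, z forward; pixel columns grow to the right and rows downward; lengths in m; the calibration is good to about 2 mm. A picture is of the moment at which its call begins. camera_params takes no time and is no camera call.
A pose or a line that the arm cannot do raises IKError and nothing moves.
- hand_in(): hands the job in, once; it reports no verdict.
Readings, each from a call of its own:
- read_t(): time.
- read_qpos(): joint angles.
- read_dq(): joint speeds.
- read_joint_torque(): joint torques, N m.
- read_ee_pos(): TCP position.
- read_tool_rot(): TCP orientation.
- read_force(): force on the tool from outside, world axes, zero at the start.
- read_ft_torque(): the same for the moment, N m.
- read_gripper_width(): finger opening in m.
Only numpy, scipy, OpenCV 4.12 (cv2) and the standard library are available. Lean on these libraries where they do the work, as an engineer would, in place of code of your own. Each camera call takes 0.05 s, during which the arm holds its last target. There are 200 camera calls.

## Working session

There is one attempt and no reset: what is moved stays moved. The work goes in short steps, each a Python script; the robot and the scene stay as the last script left them, time stands still between calls to the robot, and variables do not carry over. Pictures are saved under pics/ and viewed, on a budget of 14 in all, crops included, one or two more only if the job needs it, and the job is handed in when it is done.

```bash
mkdir -p pics && python3 - <<'E'
from bench import *
import cv2,numpy as np
for n in("top","side"):
    im=snapshot(n); cv2.imwrite(f"pics/{n}0.png",im[:,:,::-1])
    p=camera_params(n); print(n,p["camera_matrix"].tolist(),p["R"].round(4).tolist(),p["t"].round(4).tolist())
    print("cam pos",-p["R"].T@p["t"])
print(read_t(),read_tool_rot().round(3).tolist() if hasattr(read_tool_rot(),'round') else read_tool_rot(),read_force())
E
```

```text
top [[365.95019743093053, 0.0, 316.6527543890794], [0.0, 365.95019743093053, 197.23825762930372], [0.0, 0.0, 1.0]] [[0.0859, -0.9963, 0.0017], [-0.9649, -0.0836, -0.249], [0.2482, 0.0197, -0.9685]] [-0.0578, 0.5808, 0.8869]
cam pos [ 0.34528123 -0.02648501  1.00362479]
side [[453.6206691658011, 0.0, 322.6194924081561], [0.0, 453.6206691658011, 195.99856426417912], [0.0, 0.0, 1.0]] [[0.8048, -0.5932, -0.0225], [-0.3113, -0.3895, -0.8668], [0.5054, 0.7046, -0.4981]] [-0.4724, 0.2205, 1.0499]
cam pos [-0.08185209 -0.93412342  0.70347961]
0.1 [[-0.001, 0.227, 0.974], [-0.002, 0.974, -0.227], [-1.0, -0.002, -0.0]] [-0.54969624 -0.44751244 -0.29065714]
```

View pics/top0.png

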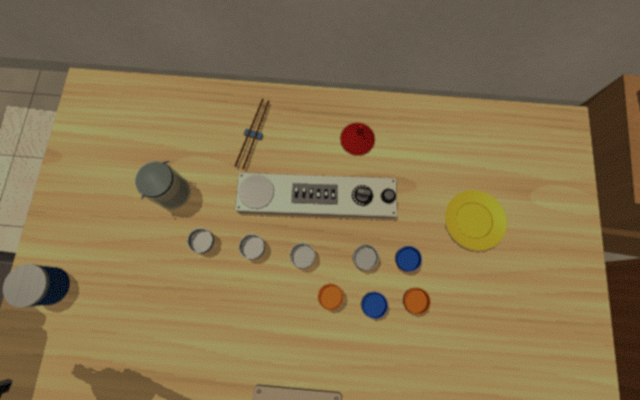

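View pics/side0.png

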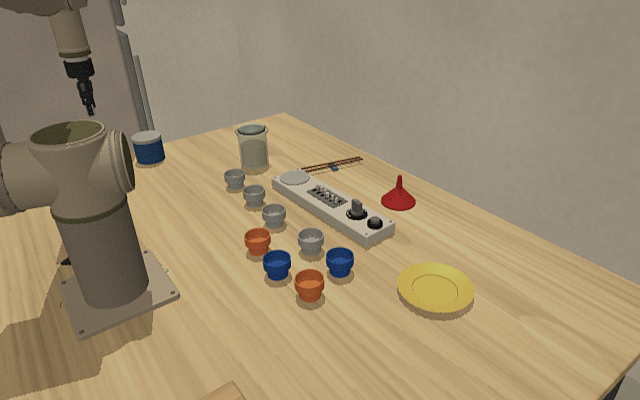

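Top view: four steel cups at (201,240), (252,247), (303,257), (366,258); pan at (256,192), bank at (315,194), dial at (362,195), tare at (389,197). There are also blue and orange look-alikes.

```bash
cat > h.py <<'E'
from bench import *
import cv2,numpy as np
def ray(n,uv,z):
    p=camera_params(n);K,R,t=map(np.array,(p["camera_matrix"],p["R"],p["t"]))
    c=-R.T@t; d=R.T@np.linalg.solve(K,[uv[0],uv[1],1.]); return c+d*(z-c[2])/d[2]
def proj(n,X):
    p=camera_params(n);K,R,t=map(np.array,(p["camera_matrix"],p["R"],p["t"]))
    q=K@(R@np.array(X,float)+t); return q[:2]/q[2]
def shot(n):
    return snapshot(n)[:,:,::-1].copy()
def down(a):
    # tool x down, jaws (tool y) along world direction angle a
    x=np.array([0,0,-1.]);y=np.array([np.cos(a),np.sin(a),0]);return np.column_stack([x,y,np.cross(x,y)])
E
python3 - <<'E'
from h import *
im=cv2.imread("pics/top0.png"); s=cv2.imread("pics/side0.png")
a=cv2.resize(im[160:280,180:410],None,fx=3.4,fy=3.4,interpolation=cv2.INTER_CUBIC)
b=cv2.resize(s[160:250,265:400],None,fx=2,fy=2,interpolation=cv2.INTER_CUBIC)
cv2.imwrite("pics/crop0.png",a)
hsv=cv2.cvtColor(im,cv2.COLOR_BGR2HSV)
m=((hsv[:,:,1]<60)&(hsv[:,:,2]>110)).astype(np.uint8); m[:165]=0;m[280:]=0;m[:,:185]=0;m[:,420:]=0
cs,_=cv2.findContours(m,cv2.RETR_EXTERNAL,cv2.CHAIN_APPROX_NONE)
for c in cs:
    if cv2.contourArea(c)>60:
        print(cv2.boundingRect(c),cv2.contourArea(c),cv2.minAreaRect(c))
for uv,z in (((256,192),.04),((389,196),.057),((201,240),.049),((252,247),.049),((303,257),.049),((366,258),.049)): print(uv,ray("top",uv,z).round(4))
E
```

```text
(354, 248, 22, 22) 322.0 ((365.0999755859375, 258.20001220703125), (19.28989028930664, 21.187259674072266), 18.43494987487793)
(292, 243, 23, 25) 353.5 ((303.60003662109375, 256.3000183105469), (20.124608993530273, 24.149532318115234), 26.56505012512207)
(240, 236, 24, 23) 321.5 ((253.2487030029297, 247.6450653076172), (18.499263763427734, 24.18580436706543), 30.256441116333008)
(193, 230, 19, 23) 288.0 ((201.95001220703125, 241.34999084472656), (18.973663330078125, 20.55480194091797), 71.56504821777344)
(236, 173, 160, 44) 5557.5 ((315.9477844238281, 194.46243286132812), (159.46975708007812, 37.97578811645508), 2.045408248901367)
(256, 192) [0.5926 0.1592 0.04  ]
(389, 196) [ 0.608  -0.1997  0.057 ]
(201, 240) [0.4489 0.2842 0.049 ]
(252, 247) [0.4422 0.149  0.049 ]
(303, 257) [0.428  0.0144 0.049 ]
(366, 258) [ 0.4394 -0.148   0.049 ]
```

View pics/crop0.png

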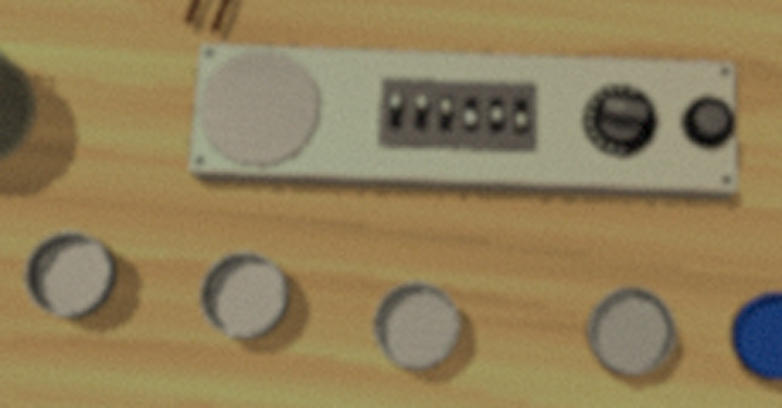

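```bash
cat > scale0.py <<'E'
from h import *
def W(c,z): return ray("top",((c[0]+.5)/3.4-.5+180,(c[1]+.5)/3.4-.5+160),z)[:2]
P=[W((261,108),.04),W((709,121),.057),np.mean([W(c,.039) for c in((382,79),(536,84),(535,151),(379,146))],0),
   np.mean([W(c,.035) for c in((209,52),(726,70),(200,160),(727,180))],0)]
Y=np.array([165,-195,5,0])/1000
E
python3 - <<'E'
from scale0 import *
P=np.array(P);A=np.c_[np.ones(4),Y];s=np.linalg.lstsq(A,P,rcond=None)[0]
print(P.round(4)); print("origin",s[0],"ydir",s[1],np.linalg.norm(s[1]),"yaw",np.arctan2(-s[1][0],s[1][1])); print((A@s-P).round(4))
for a,b in(((209,52),(726,70)),((200,160),(727,180))):
    d=W(a,.035)-W(b,.035);print(np.linalg.norm(d),np.arctan2(-d[0],d[1]))
d=W((202,44),.035)-W((192,175),.035);print(np.linalg.norm(d),np.arctan2(d[1],d[0]))
# cups from side view to check
im=cv2.imread("pics/side0.png")
for uv in((235,173),(254,190),(273,210),(311,236)):print(uv,ray("side",uv,.049).round(4))
print("dial bar top", W((607,112),.079),W((645,122),.079))
s=cv2.resize(im[165:250,265:400],None,fx=5.8,fy=5.8,interpolation=cv2.INTER_CUBIC);cv2.imwrite("pics/sc.png",s)
E
```

```text
[[ 5.944e-01  1.583e-01]
 [ 6.099e-01 -1.974e-01]
 [ 6.027e-01  4.000e-04]
 [ 6.042e-01 -5.300e-03]]
origin [ 0.60251291 -0.00481837] ydir [-0.0425515   0.98809993] 0.9890157208510967 yaw 0.043037378159990064
[[ 0.0011 -0.0001]
 [ 0.0009 -0.0001]
 [-0.0004 -0.0002]
 [-0.0017  0.0005]]
0.4216517490858424 0.050065125438053984
0.4202604806833169 0.047513584849221455
0.10954903026212386 0.06610468580329763
(235, 173) [0.4503 0.2865 0.049 ]
(254, 190) [0.4434 0.1487 0.049 ]
(273, 210) [0.429  0.0149 0.049 ]
(311, 236) [ 0.4397 -0.1525  0.049 ]
dial bar top [ 0.60411712 -0.11488238] [ 0.59868816 -0.14443814]
```

View pics/sc.png

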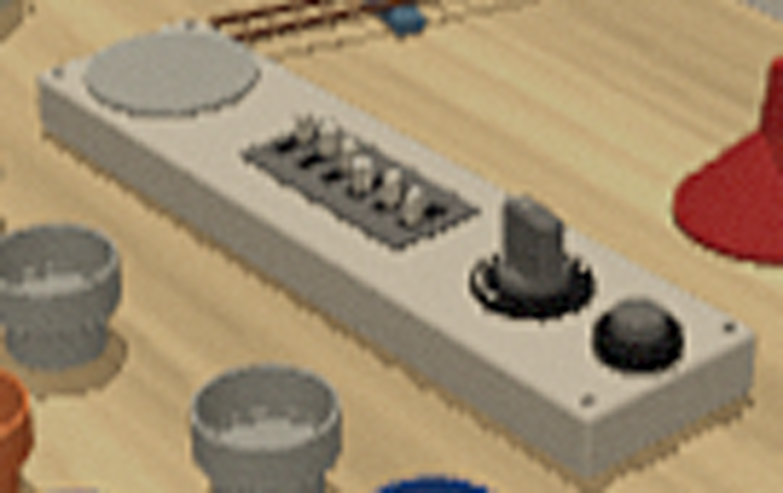

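The side-view cup positions agree with the top view to 2–4 mm. The scale is at about (0.603, -0.005) with yaw 0.046, and the dial pointer reads about 1.8 rad. I'll do the dial first.

```bash
cat >> h.py <<'E'
O=np.array([.603,-.005]);YAW=.046
def S(x,y): c,s=np.cos(YAW),np.sin(YAW);return O+[c*x-s*y,s*x+c*y]
def at(xy,z): return [float(xy[0]),float(xy[1]),float(z)]
def push(step,F,n,Fmax):
    """step the tool along horizontal unit vec step until force against it exceeds Fmax"""
    pass
E
sed -i '/^def push/,$d' h.py
python3 - <<'E'
from h import *
d=S(0,-.125); th=1.8
a=lambda th:YAW+np.pi/2-th
grip(.045,30)
move_ptp(at(d,.15),down(a(th)))
servo_line(at(d,.053),speed=.08)
print(read_force(),read_ft_torque(),read_t())
w=grip(0,40); print(read_gripper_width(),read_force(),read_ft_torque(),read_ee_pos(),read_qpos())
b=np.array(read_ft_torque())
while th>-.25:
    th-=.1; move_ptp(at(d,.053),down(a(th)))
    t=np.array(read_ft_torque()); print(round(th,2),t.round(2),np.array(read_force()).round(1),round(read_gripper_width(),4))
    if th<.5 and abs(t-b)[2]>.5: break
print(read_t())
E
```

```text
[-0.24243644 -0.04330936  0.08628047] [ 0.00581938 -0.0196179  -0.0203574 ] 4.95
0.013423550276799104 [-2.52397065  1.46267166  6.01672691] [0.13850754 0.54555884 0.03524432] [ 0.6088323  -0.12981707  0.05356633] [-2.92450226e-01  3.36484890e-01  1.58533418e+00  6.08067685e-05
  1.21958538e+00 -1.09335794e-01]
1.7 [0.12 0.46 0.07] [-3.2  1.5  5.6] 0.0137
1.6 [0.18 0.42 0.04] [-1.9  1.7  5.9] 0.0136
1.5 [0.22 0.39 0.04] [-2.5  1.7  5.5] 0.0132
1.4 [0.21 0.31 0.02] [-2.8  1.2  5.6] 0.0133
1.3 [0.25 0.3  0.07] [-1.6  1.2  5.3] 0.0133
1.2 [0.25 0.2  0.02] [-1.8  2.   5. ] 0.0132
1.1 [0.29 0.19 0.1 ] [-1.5  1.6  5.7] 0.0134
1.0 [0.34 0.11 0.11] [-1.7  2.6  5.8] 0.0137
0.9 [ 0.4   0.12 -0.  ] [-0.1  1.5  5.2] 0.0133
0.8 [0.4  0.09 0.04] [0.5 3.2 4.3] 0.0133
0.7 [0.39 0.03 0.06] [-0.6  1.8  4.3] 0.0135
0.6 [ 0.52 -0.01  0.04] [0.  3.2 5.4] 0.013
0.5 [ 0.59 -0.09  0.03] [0.8 2.6 5.8] 0.0136
0.4 [ 0.63 -0.06  0.02] [0.  3.7 6.3] 0.0132
0.3 [ 0.63 -0.08  0.03] [0.6 3.8 5.3] 0.0129
0.2 [ 0.67 -0.13  0.06] [0.3 4.2 4.8] 0.013
0.1 [ 0.74 -0.12  0.06] [1.  4.9 4.7] 0.0131
-0.0 [ 0.8  -0.09  0.02] [0.6 4.3 5.7] 0.0131
-0.1 [ 0.78 -0.8  -0.97] [5.3 4.8 2.2] 0.0134
10.0833
```

```bash
python3 - <<'E'
from h import *
d=S(0,-.125)
a=lambda th:YAW+np.pi/2-th
def T(th):
    move_ptp(at(d,.053),down(a(th))); R=np.array(read_tool_rot()); t=read_ft_torque()[2]
    print(round(th,3),round(t,2),"actual",round(YAW+np.pi/2-np.arctan2(R[1,1],R[0,1]),4)); return t
for th in (-.1,-.08,-.06,-.04,-.02,0,.02,-.02,-.04,-.06): T(th)
E
```

```text
-0.1 -0.98 actual -0.0933
-0.08 -0.58 actual -0.0738
-0.06 -1.02 actual -0.0534
-0.04 -0.59 actual -0.0341
-0.02 -0.34 actual -0.0153
0 -0.04 actual 0.0042
0.02 -0.1 actual 0.0242
-0.02 -0.33 actual -0.0158
-0.04 -0.83 actual -0.035
-0.06 -1.26 actual -0.0543
```

Contact is at th≈0, so the yaw estimate holds. Next I'll turn the dial to 1.05 and do the switches with force-limited moves.

```bash
python3 - <<'E'
from h import *
d=S(0,-.125)
a=lambda th:YAW+np.pi/2-th
for th in (.25,.5,.75,1.0,1.045): move_ptp(at(d,.053),down(a(th)))
R=np.array(read_tool_rot());print("dial",YAW+np.pi/2-np.arctan2(R[1,1],R[0,1]))
grip(.045); servo_line(at(d,.13),speed=.12)
ux=np.array([np.cos(YAW),np.sin(YAW)])
Z=.044
first=True
for i,(y,on) in enumerate(zip((50,30,10,-10,-30,-50),(1,1,0,0,1,0))):
    p=S(0,.005+y/1000)
    if first: move_ptp(at(p,.11),down(YAW)); first=False
    else: servo_line(at(p,.075),speed=.12)
    grip(.035); servo_line(at(p,Z),speed=.06)
    f=read_force(); 
    if abs(f[2])>15: print("hit",i,f);servo_line(at(p,.09));continue
    grip(0,20); w=read_gripper_width(); f0=np.array(read_force())
    s=1 if on else -1; fx=0
    for k in range(1,14):
        servo_line(at(p+ux*s*.001*k,Z),speed=.02)
        fx=(np.array(read_force())-f0)[:2]@ux
        if abs(fx)>12 : break
    e=np.array(read_ee_pos()); 
    print(i+1,"w",round(w,4),"f0",f0.round(1),"k",s*k,"fx",round(fx,1),"x",((e[:2]-O)@ux).round(4))
    grip(.035); servo_line(at(p+ux*s*.001*k,.08),speed=.12)
print(read_t())
servo_line(at(S(-.15,0),.25),speed=.25)
im=shot("top");cv2.imwrite("pics/sw.png",cv2.resize(im[165:225,280:410],None,fx=6,fy=6,interpolation=cv2.INTER_CUBIC))
cv2.imwrite("pics/top1.png",im);cv2.imwrite("pics/side1.png",shot("side"))
E
```

```text
dial 1.0430511679569354
1 w 0.007 f0 [2.2 0.3 1.6] k 9 fx -13.7 x 0.0073
2 w 0.0068 f0 [1.4 0.1 1.7] k 9 fx -13.5 x 0.0073
3 w 0.007 f0 [ 0.7 -0.5  1.7] k -10 fx 12.8 x -0.0075
4 w 0.0072 f0 [-2.3  0.3  2.6] k -10 fx 17.0 x -0.0075
5 w 0.0071 f0 [-1.3 -0.4  2.1] k 10 fx -15.4 x 0.0076
6 w 0.0073 f0 [-1.6  0.3  2.5] k -10 fx 15.1 x -0.0075
45.5
```

View pics/sw.png

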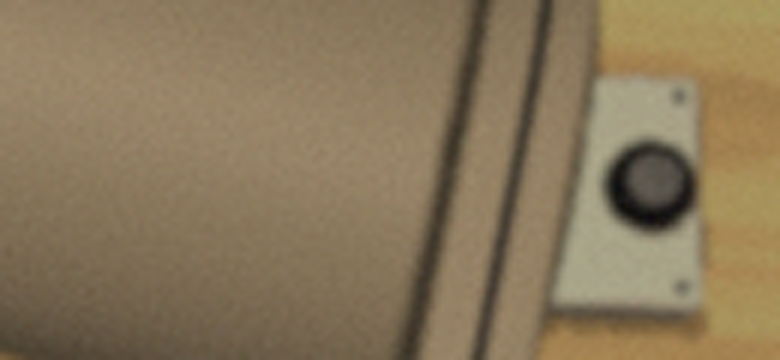

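```bash
cat >> h.py <<'E'
def cups(im=None):
    """steel rims in the top view -> [(x,y,radius px)]; wood, blue, orange all have high saturation"""
    im=shot("top") if im is None else im
    sat=cv2.cvtColor(cv2.GaussianBlur(im,(3,3),0),cv2.COLOR_BGR2HSV)[:,:,1]
    m=(sat<85).astype(np.uint8); out=[]
    for c in cv2.findContours(cv2.morphologyEx(m,cv2.MORPH_OPEN,np.ones((5,5))),cv2.RETR_EXTERNAL,cv2.CHAIN_APPROX_NONE)[0]:
        A=cv2.contourArea(c)
        if 250<A<800:
            (u,v),(p,q),_=cv2.fitEllipse(c)
            if max(p,q)<1.35*min(p,q):
                x=ray("top",(u,v),.047)
                if .25<x[0]<.75: out.append((x[0],x[1],(p*q)**.5/2,u,v))
    return out
E
python3 - <<'E'
from h import *
for c in cups(cv2.imread("pics/top0.png")):print(np.round(c,3))
print("now");
for c in cups(cv2.imread("pics/top1.png")):print(np.round(c,3))
E
```

```text
[ 4.42000e-01 -1.47000e-01  1.24050e+01  3.65390e+02  2.56974e+02]
[4.32000e-01 1.70000e-02 1.23780e+01 3.02067e+02 2.55376e+02]
[4.44000e-01 1.51000e-01 1.25570e+01 2.51385e+02 2.46363e+02]
[  0.448   0.287  12.587 200.063 240.19 ]
now
[4.31000e-01 1.40000e-02 1.29710e+01 3.03193e+02 2.55826e+02]
[  0.448   0.287  12.59  200.027 240.225]
```

```bash
cat >> h.py <<'E'
START=[1.257,.13,1.488,0,1.523,-.085]
PAN=S(0,.165)
def pick(c):
    grip(.085); move_ptp(at(c,.13),down(np.pi/2)); servo_line(at(c,.019),speed=.12)
    print("down",np.round(read_force(),1))
    grip(.05,25); print("w",read_gripper_width()); grip(.085)
    move_ptp(at(c,.019),down(0)); grip(.05,60); w=read_gripper_width()
    servo_line(at(c,.20),speed=.15); print("w",w,"lifted",read_gripper_width(),np.round(read_force(),1))
    return .06<read_gripper_width()<.072
def place(n,xy):
    base=.040+.024*n; move_ptp(at(xy,.24),down(0)); servo_line(at(xy,base+.019+.012),speed=.15)
    f0=np.array(read_force()); print("w before",read_gripper_width())
    for k in range(12,-5,-1):
        servo_line(at(xy,base+.019+k*.001),speed=.03)
        f=np.array(read_force())-f0
        if f[2]>5: break
    print("contact k(mm)",k,f.round(1))
    grip(.085); servo_line(at(xy,.24),speed=.2)
E
python3 - <<'E'
from h import *
servo_line(at(S(-.15,0),.30),speed=.25); goto_joints(START)
cs=cups()
for c in cs:print(np.round(c,3))
c=sorted([c for c in cs if c[0]<.54],key=lambda c:-c[1])
if pick(c[1][:2]): place(0,PAN)
goto_joints(START)
im=shot("top");cv2.imwrite("pics/top2.png",im)
for c in cups(im):print(np.round(c,3))
cv2.imwrite("pics/v2.png",cv2.resize(im[150:280,180:420],None,fx=3.3,fy=3.3,interpolation=cv2.INTER_CUBIC));print(read_t())
E
```

```text
[ 4.42000e-01 -1.46000e-01  1.23940e+01  3.65371e+02  2.56987e+02]
[4.32000e-01 1.70000e-02 1.23980e+01 3.02056e+02 2.55379e+02]
[4.44000e-01 1.51000e-01 1.25430e+01 2.51392e+02 2.46336e+02]
[  0.448   0.287  12.601 199.988 240.198]
down [-0.4  0.8 -0.2]
w 0.06458325398098132
w 0.06511957330711936 lifted 0.06499901528065208 [-0.7  0.2 -0.5]
w before 0.0649339481293122
contact k(mm) 0 [-2.4 -1.6  6.6]
[ 4.42000e-01 -1.47000e-01  1.23790e+01  3.65425e+02  2.56942e+02]
[4.32000e-01 1.70000e-02 1.23780e+01 3.02067e+02 2.55376e+02]
[  0.448   0.287  12.542 200.039 240.144]
65.7
```

View pics/v2.png

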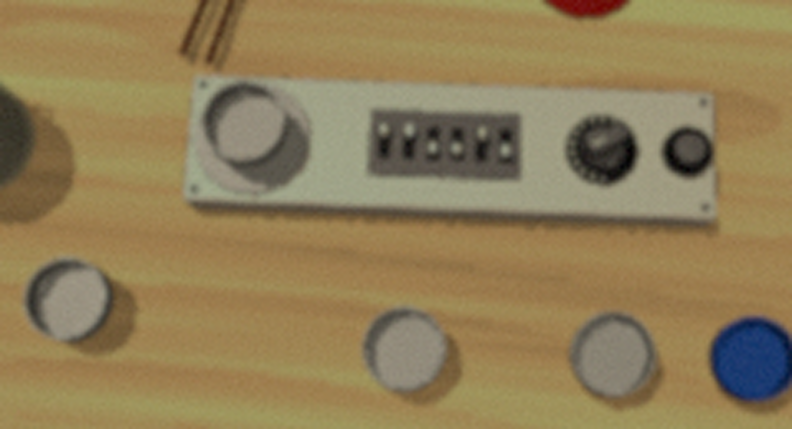

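The first cup is on the pan. The switches read on, on, off, off, on, off, and the dial bar points front-left as intended. Next I'll check the cup's centring and stack the other three.

```bash
python3 - <<'E'
from h import *
print("cup on pan by eye",ray("top",(254.5,186.9),.089).round(4),"PAN",PAN.round(4))
for n in (1,2,3):
    cs=sorted([c for c in cups() if c[0]<.54],key=lambda c:-c[1])
    print(n,[np.round(c[:3],3).tolist() for c in cs])
    if not cs: break
    if not pick(cs[0][:2]): print("pick failed");break
    place(n,PAN)
    goto_joints(START); print("t",read_t())
im=shot("top");s=shot("side");cv2.imwrite("pics/top3.png",im)
a=cv2.resize(im[150:280,180:420],None,fx=3,fy=3,interpolation=cv2.INTER_CUBIC)
b=cv2.resize(s[110:250,220:460],None,fx=3,fy=3,interpolation=cv2.INTER_CUBIC)
cv2.imwrite("pics/v3.png",cv2.resize(np.vstack([a,b]),None,fx=.74,fy=.74,interpolation=cv2.INTER_AREA))
E
```

```text
cup on pan by eye [0.5934 0.1554 0.089 ] PAN [0.5954 0.1598]
1 [[0.448, 0.287, 12.575], [0.432, 0.017, 12.366], [0.442, -0.146, 12.339]]
down [ 0.5 -0.6  0.2]
w 0.06586383200317826
w 0.06438949972353966 lifted 0.06428545369887144 [ 0.5  0.1 -1.2]
w before 0.06411766949001756
contact k(mm) 0 [-2.6 -0.9  7.6]
t 81.1083
2 [[0.432, 0.017, 12.378], [0.442, -0.147, 12.379]]
down [ 0.9 -0.7 -0.1]
w 0.06601028269077538
w 0.06358562781611794 lifted 0.06377143747242413 [-0.4 -0.4 -1. ]
w before 0.06377026170824013
contact k(mm) 0 [-4.1 -1.2  5.1]
t 97.0083
3 [[0.442, -0.146, 12.354]]
down [ 0.7 -0.   0.4]
w 0.06496387566074652
w 0.06508902785285607 lifted 0.06473747707152036 [ 0.4 -0.7 -1.1]
w before 0.06497403120488988
contact k(mm) 0 [-1.5  0.9  5.9]
t 113.5333
```

View pics/v3.png

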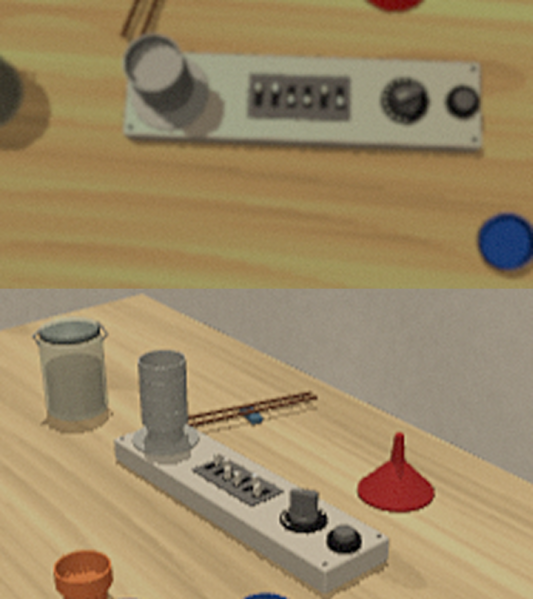

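All four cups are nested, with contact at exactly the expected height each time. Now the tare button.

```bash
python3 - <<'E'
from h import *
p=S(0,-.195)
servo_line(at(np.array(read_ee_pos()[:2]),.30),speed=.2)
grip(0,40); move_ptp(at(p,.15),down(YAW)); servo_line(at(p,.062),speed=.1)
f0=np.array(read_force())
z=.062
while z>.047:
    z-=.0005; servo_line(at(p,z),speed=.02); f=(np.array(read_force())-f0)[2]
    print(round(z,4),round(read_ee_pos()[2],4),round(f,1),end=" | ")
    if f>16: break
pause(.3); servo_line(at(p,.12),speed=.06)
servo_line(at(p,.30),speed=.2); goto_joints(START); grip(.085); pause(.5)
im=shot("top");s=shot("side")
a=cv2.resize(im[150:280,180:420],None,fx=3,fy=3,interpolation=cv2.INTER_CUBIC)
b=cv2.resize(s[110:250,220:460],None,fx=3,fy=3,interpolation=cv2.INTER_CUBIC)
cv2.imwrite("pics/v4.png",cv2.resize(np.vstack([a,b]),None,fx=.74,fy=.74,interpolation=cv2.INTER_AREA)); print(read_t())
E
```

```text
0.0615 0.0622 -0.4 | 0.061 0.061 -0.3 | 0.0605 0.0604 -0.6 | 0.06 0.0599 -0.2 | 0.0595 0.0595 -0.2 | 0.059 0.0589 -0.1 | 0.0585 0.0585 -1.0 | 0.058 0.0579 -0.4 | 0.0575 0.0574 -0.7 | 0.057 0.0571 0.1 | 0.0565 0.0566 0.7 | 0.056 0.0561 0.9 | 0.0555 0.0556 0.2 | 0.055 0.0551 2.3 | 0.0545 0.0546 1.9 | 0.054 0.0541 2.7 | 0.0535 0.0536 2.4 | 0.053 0.0531 2.4 | 0.0525 0.0526 2.5 | 0.052 0.0521 3.5 | 0.0515 0.0516 4.0 | 0.051 0.0511 4.4 | 0.0505 0.051 7.8 | 0.05 0.051 11.1 | 0.0495 0.0509 13.0 | 0.049 0.0509 16.6 | 132.9583
```

View pics/v4.png

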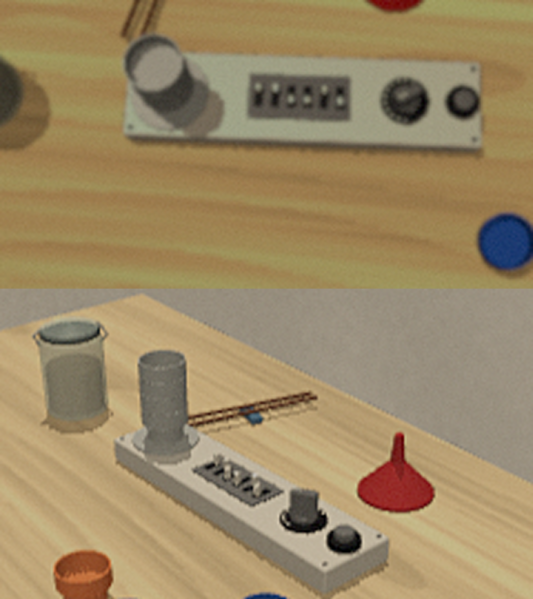

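The button was pressed the full 6 mm to its stop and came up again. The stack, switches and dial look unchanged, so I'm handing in.

```bash
python3 -c "
from bench import *
hand_in();print(read_t())"
```

```text
the job is handed in; nothing more can be done
the job is handed in; nothing more can be done
```

The scale is set up in the order asked, and I handed the job in at about 133 s of the 210 s allowed; the system gave no verdict.

- **Dial:** I turned it anticlockwise to the stop, felt as a rise in torque at 0 rad. I then turned it back clockwise to 1.043 rad by the tool's angle, against the 1.05 asked.
- **Switches:** All six were pushed until the end stop resisted, at ±7.3 to 7.6 mm from the middle. The pictures show on, on, off, off, on, off.
- **Cups:** Only four steel cups were in the scene. They are nested upright on the pan, and each one touched down within 1 mm of the height expected for fully home.
- **Tare button:** It was pressed last, 6 mm down to its stop with about 17 N, then released. The last picture looks unchanged from the one before the press, and the robot is clear of everything.

**Disagreement on centring:** After the first cup was placed, one camera reading put it about 2 mm in x and 4 mm in y from the pan centre I had calculated. I put part of that down to the camera reading lengths about 1% short across the scale, and did not correct it.

The slackening grip and the knocked cup never showed in the readings or pictures.

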